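# Roll the rolling pin to its parking strip

### The job

Clear the working end of the pastry board: push on the upper half of the rolling pin with the fingertips so that it rolls gently along the board, and let it come to rest on the dark inlaid strip, lying square along the strip with its barrel wholly over it as seen from above. Only roll it: do not lift it, drag it along without turning or push it below its mid-height, and leave the other kitchen things where they are.

Things in the scene. Friction and masses are not known exactly. Their poses are not given: they have to be found in the camera images.
- pin: rolling pin: barrel 72 mm across, 240 long; grips 28 thick, 54 long (370 overall), 0.5-0.9 kg. Origin mid-barrel on its axis, 56 mm above the worktop; x along the pin; y, z turn as it rolls (z up at start). Floured: friction about 0.22; rolls on about 7 mm when let go at 50 mm/s. Fingers pushing level from behind, 10-20 mm above its axis, roll it ahead of them. Starts square to the board within 4 degrees.
- strip: dark wood strip inlaid flush across the pale pastry board, 355 mm long and 100 mm wide, flat (no step). Origin at its middle, on the board's top face, 20 mm above the worktop; x along the strip (the way the pin must lie), y across it (the way the pin rolls), z up. Fixed, in the left or right half of the board; the pin starts 160 to 300 mm away in the other half.
- board: pale wooden pastry board fixed on the worktop, 360 mm (x) by 600 mm (y) by 20 mm thick; origin at the centre of its underside, on the worktop, z up. Its top face is 20 mm above the worktop.
- cutter: steel pastry-cutter ring, 50 mm across, 25 mm high, loose, on one end of the board near a corner; origin at the centre of its underside. Not to be disturbed.
- salt: small glass salt jar, 40 mm across, 50 mm high, loose, on the other end of the board near the opposite corner; origin at the centre of its underside. Not to be disturbed.
- tin: food tin standing on the worktop left of the board, 74 mm across, 110 mm high; origin at the centre of its underside. Not to be disturbed.
- mug: white mug on the worktop left of the board, 80 mm across, 90 mm high; origin at the centre of its underside. Not to be disturbed.
- bowl: white bowl on the worktop right of the board, 130 mm across, 55 mm high; origin at the centre of its underside. Not to be disturbed.
- mill: dark wooden pepper mill standing right of the board, 54 mm across, 165 mm high; origin at the centre of its underside. Not to be disturbed.
- spatula: spatula lying on the worktop along the board's far side; origin under its middle, x along it. Not to be disturbed.

How it is judged:
On the way, in this order (a step that is already met when the one before it is completed fails the run):
1. the pin has rolled a quarter turn (angle between pin's own z axis and vertical above 1.3 rad), for 0.05 s.
2. the pin has rolled half a turn (angle between pin's own z axis and vertical above 2.4 rad), for 0.05 s.
3. the pin lies over the strip (horizontal distance between pin and strip below 0.04 m and y of pin in the frame of strip between -0.016 and 0.016 m and angle between the x axis of pin and the x axis of strip, either way round below 0.12 rad and height (world z) of pin between 0.052 and 0.06 m), for 0.2 s.
At the end, for the whole second after the job is handed in: The pin is at rest on the board, its axis within 16 mm of the strip's centre line and within 0.12 rad (7 degrees) of parallel to it, its middle within 40 mm of the strip's middle (all of step 3 and linear speed of pin below 0.01 m/s); the robot touches nothing.
It fails at once if the pin is lifted off the board or falls off it (height (world z) of pin above 0.066 m or height (world z) of pin below 0.048 m).
It fails at once if the pin is thrown (faster than 0.3 m/s) (linear speed of pin above 0.3 m/s).
It fails at once if the fingers push the pin below its mid-height (contact force between the fingers and pin above 0.5 N and height (world z) of the grasp point below 0.068 m).
It fails at once if the pin is pressed hard (over 40 N) (contact force between the fingers and pin above 40 N).
It fails at once if another kitchen thing is moved by more than 20 mm (distance of any of cutter, salt, tin, mug, bowl, mill, spatula from where it was at the start of the episode above 0.02 m).
It also fails if it takes over 51 s, if anything falls off the work surface, if the arm or the gripper's body presses on something with over 40 N, if the wrist force passes 120 N, or if a joint passes its speed limit or range.

### The arm

A 7-joint arm with a two-finger parallel gripper is mounted at the origin on the work surface. World frame = base frame: x ahead of the robot, y to its left, z up, the work surface at z = 0. Lengths are in m, angles in rad, forces in N, time in s.
With the tool pointing down it reaches from about 0.425 to 0.875 m from the base axis. Payload 9.9 kg.
Tool frame: the origin (TCP) lies between the finger pads; the fingertips stand 25 mm ahead of it and the grasp point (between the pads) lies 6 mm ahead of it; z points along the fingers, y is the line along which they close (so a half turn about z gives the same grasp; the last joint's range is limited). The gripper opens to 85 mm and grips with 20 to 120 N. Pads are 22 mm wide; open, the fingers measure 114 mm over their backs; the gripper's body (76 mm by 85 mm) begins 54 mm behind the grasp point. The pads swing forward as they close: fully open they stand 13 mm farther back than shut.
Start: joints at [1.195, 0.576, 0.025, 1.437, -0.015, 1.129, -0.057], TCP at [0.194, -0.646, 0.256] pointing down, gripper open.
Joint ranges: [-2.76, 2.76], [-0.34, 2.15], [-1.52, 1.57], [0.19, 2.46], [-1.09, 4.23], [0.17, 1.99], [-2.82, 2.82]. Speed limits (rad/s): [2.22, 2.22, 3.01, 3.01, 3.14, 3.14, 3.14].

### API

Orientations are given as a unit quaternion [x, y, z, w].
In Python, from plant import robot, vision, look_for, mark_of gives the robot as it stands.
- The arm moves only by the tool arm_command, never from a script. Its argument "plan" is a list of rows, each a list of 5 numbers: the closure, from -1 (fully open) to 1 (shut), then the shift along the tool's x, y, z in m, then the turn about the tool's z in rad. A call has 1 to 12 rows; each row is the pose to reach, as a shift and turn from the pose commanded when the call began, along the tool's axes at that moment; what a row does not reach only later rows make up. A row lasts 1/8 s, in which the tool goes at most 62.5 mm and 10.7 degrees, less where a joint would pass 70% of its speed; a pose out of reach is approached as far as the arm can. A call with a gripper value outside its range is refused whole. The fingers move at their own pace and stop on an object; "force" is the grip in N (left out, the last holds). Time passes only in rows, so rows that repeat a pose let the fingers close. It gives the time, the measured TCP pose, the force, the opening and the grip force at its end, in the units of the state.
- robot.observe(): the state, without advancing time (a new reading comes with each control period).
- vision.read_camera(name): name is "scene" or "top"; returns a dict with "img" (384x512x3 uint8, red, green, blue), "camera_matrix" (3x3 intrinsics, pixels), "pose" (4x4, takes a point from camera to world coordinates). Camera axes: x right, y down, z forward; pixel columns grow to the right and rows downward; lengths in m; the calibration is good to about 2 mm. A picture is of the moment at which its call begins. There is no depth.
- robot.finish_job(): hands the job in; it is judged then, once.
Trained networks look in a picture, given as the dict that the camera call returned (one of the last four; its "shot" number tells which), for a name from the list of things; names that differ only in an ending like _2 or _b are one class to them, and where a whole thing is asked for, a point or a joint stands for the part that bears it (a point fixed in the world has none). Each returns a list of dicts, best first, with "p" (0 to 1); they miss things now and then, are a little off and sometimes report something else, mostly with a low value. They report only what shows in the picture. A call takes as long as a camera call.
- look_for(picture, target): "position" ([column, row] in pixels, amid what is visible of it).
- mark_of(picture, target): "position" ([column, row] in pixels: a listed point, or the origin of a listed thing).
The state is a dict: "clock": time; "joints": joint angles; "qd": joint speeds; "tau": joint torques, N m; "ee_pos": TCP position; "eef_rot": TCP orientation; "force": force on the tool from outside, world axes, zero at the start; "wrist_torque": the same for the moment, N m; "finger_gap": opening from 0.0 (shut) to 1.0 (fully open); "grip_force": force on a finger pad.
Only numpy, scipy, OpenCV 4.12 (cv2) and the standard library are available. Lean on these libraries where they do the work, as an engineer would, in place of code of your own. Each camera call takes 0.05 s, during which the arm holds its last target. There are 200 camera calls.

## Working session

There is one attempt and no reset: what is moved stays moved. The work goes in short steps, Python scripts to look and compute and a tool call to move; the robot and the scene stay as the last step left them, time stands still between calls to the robot, and variables do not carry over. Pictures are saved under pics/ and viewed, at most 10 in all, crops included, and the job is handed in when it is done.

Besides the shell and the picture viewer there is one more tool, called after "Call:" as name([rows], argument=value, ...), one row to a line, values as JSON. arm_command: Moves the arm, as the interface text tells. Its arguments: {"type":"object","properties":{"plan":{"type":"array"},"force":{"type":"number"}},"required":["plan"]}

```bash
mkdir -p pics
cat > h.py <<'E'
import numpy as np, cv2
from plant import robot, vision, look_for, mark_of
def w(pic,px,z):
    K=np.array(pic["camera_matrix"]);P=np.array(pic["pose"])
    d=P[:3,:3]@np.linalg.solve(K,[px[0],px[1],1.]);o=P[:3,3]
    return o+d*(z-o[2])/d[2]
def save(pic,n): cv2.imwrite(f"pics/{n}.png",pic["img"][:,:,::-1])
E
python3 - <<'E'
from h import *
for c in("top","scene"):
    p=vision.read_camera(c);save(p,c+"0")
    print(c,np.round(p["pose"],2).tolist())
    for n,z in dict(pin=.056,strip=.02,board=0,cutter=0.02,salt=.02,mill=0,bowl=0,mug=0,tin=0).items():
        m=mark_of(p,n)
        if m: print(n,round(m[0]["p"],2),np.round(m[0]["position"]),np.round(w(p,m[0]["position"],z),3))
s=robot.observe();print(s)
E
```

```text
top [[0.02, -1.0, 0.07, 0.41], [-1.0, -0.02, 0.01, -0.01], [-0.01, -0.08, -1.0, 1.83], [0.0, 0.0, 0.0, 1.0]]
pin 0.83 [241. 198.] [0.53  0.07  0.056]
strip 0.79 [303. 213.] [ 0.478 -0.171  0.02 ]
board 0.61 [272. 210.] [ 0.487 -0.05   0.   ]
cutter 0.62 [399. 241.] [ 0.378 -0.543  0.02 ]
salt 0.4 [324. 253.] [ 0.326 -0.256  0.02 ]
mill 0.66 [398. 208.] [ 0.508 -0.546  0.   ]
bowl 0.85 [401. 242.] [ 0.373 -0.557  0.   ]
mug 0.88 [118. 230.] [0.395 0.555 0.   ]
tin 0.86 [131. 198.] [0.523 0.508 0.   ]
scene [[0.77, 0.42, -0.48, 1.3], [0.64, -0.5, 0.58, -0.86], [0.01, -0.76, -0.66, 1.05], [0.0, 0.0, 0.0, 1.0]]
pin 0.85 [254. 180.] [0.508 0.07  0.056]
board 0.89 [233. 207.] [ 0.506 -0.044  0.   ]
cutter 0.73 [312. 191.] [0.684 0.188 0.02 ]
salt 0.46 [149. 214.] [ 0.328 -0.27   0.02 ]
bowl 0.9 [ 86. 274.] [ 0.369 -0.552  0.   ]
mug 0.78 [303. 127.] [0.388 0.552 0.   ]
tin 0.67 [325. 140.] [0.522 0.531 0.   ]
{'clock': 1.0, 'joints': array([ 1.19518842,  0.57567161,  0.02492788,  1.43708512, -0.01503439,
        1.1290104 , -0.05654191]), 'qd': array([ 2.00901688e-03, -9.43815094e-05,  5.90132106e-04,  8.88587360e-04,
        4.91938970e-04,  1.31726191e-04,  1.80595949e-04]), 'tau': array([ 7.82125371e-04, -7.65510106e+01,  2.24913619e+00, -2.86298919e+01,
        1.54379045e-02,  2.99092957e-03, -2.53055765e-05]), 'ee_pos': array([ 0.19418995, -0.64647156,  0.25631381]), 'eef_rot': array([9.89380821e-01, 1.45346453e-01, 1.14869747e-05, 3.23258204e-06]), 'force': array([ 0.26414526, -0.33548004, -0.6765609 ]), 'wrist_torque': array([-0.00708375,  0.0036521 ,  0.00584637]), 'grip_force': 0.0, 'finger_gap': 1.0008429660014133}
```

Run:
```python
import cv2
a=cv2.imread("pics/top0.png");cv2.imwrite("pics/t1.png",cv2.resize(a[120:300,160:360],(800,720))[:600])
```

```text
(no output)
```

View pics/t1.png

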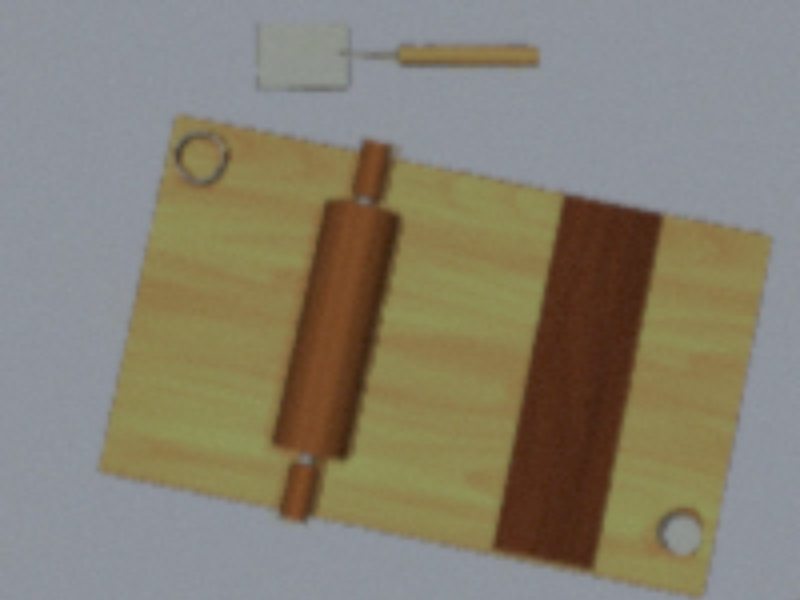

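View pics/scene0.png

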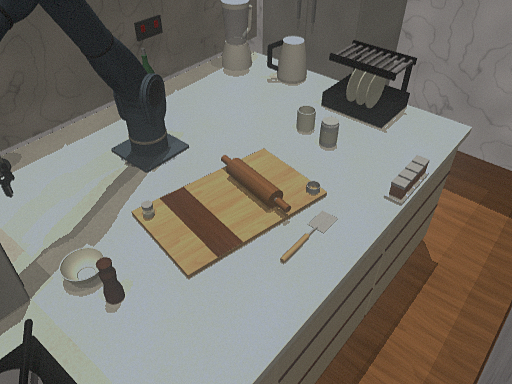

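The top crop (4×, offset 160,120) shows the pin from (376,142) to (294,520). The strip corners are at (565,197), (662,213), (594,568) and (496,548). The cutter is at (202,158) and the salt at (682,532), both clear of the rolling path.

```bash
cat >> h.py <<'E'
def fit(pic,mask,z):
    ys,xs=np.nonzero(mask); (c,s,a)=cv2.minAreaRect(np.stack([xs,ys],1).astype(np.float32))
    b=cv2.boxPoints((c,s,a)); q=np.array([w(pic,p,z)[:2] for p in b])
    e=q[1]-q[0]; f=q[2]-q[1]; L=e if np.linalg.norm(e)>np.linalg.norm(f) else f
    if L[0]<0:L=-L
    return q.mean(0),np.degrees(np.arctan2(L[1],L[0])),np.linalg.norm(e),np.linalg.norm(f)
E
python3 - <<'E'
from h import *
p=vision.read_camera("top")
px=lambda x,y:(160+x/4-.4,120+y/4-.4)
S=np.array([w(p,px(*q),.02)[:2] for q in((565,197),(662,213),(594,568),(496,548))])
P=np.array([w(p,px(*q),.056)[:2] for q in((376,142),(294,520))])
B=np.array([w(p,px(*q),.02)[:2] for q in((175,113),(773,236),(706,597),(100,470))])
C=np.array([w(p,px(*q),.056)[:2] for q in((362,205),(311,453))])
sp=np.array([w(p,px(*q),.0)[:2] for q in((260,90),(540,66))])
print("strip",S.round(3).tolist(),S.mean(0)); d=(S[0]+S[1]-S[2]-S[3]);print(np.degrees(np.arctan2(d[1],d[0])))
d=P[0]-P[1];print("pin",P.round(3).tolist(),P.mean(0),C.mean(0),np.degrees(np.arctan2(d[1],d[0])),np.linalg.norm(d))
print("board",B.round(3).tolist(),B.mean(0)); print(sp)
d=B[0]-B[3];print(np.degrees(np.arctan2(d[1],d[0])));d=B[0]-B[1];print(np.degrees(np.arctan2(d[1],d[0]))-90)
from scipy.spatial.transform import Rotation as R
print(R.from_quat(robot.observe()["eef_rot"]).as_matrix().round(3))
E
```

```text
strip [[0.651, -0.16], [0.638, -0.255], [0.29, -0.193], [0.308, -0.098]] [ 0.47178667 -0.17678028]
-10.156952876761139
pin [[0.696, 0.026], [0.332, 0.096]] [0.51414701 0.06116047] [0.51532679 0.059922  ] -10.862180270884798 0.3713492621445279
board [[0.727, 0.226], [0.617, -0.364], [0.265, -0.302], [0.374, 0.289]] [ 0.49595341 -0.03785341]
[[ 0.75555495  0.14435531]
 [ 0.78537912 -0.13486288]]
-10.040946150790099
-10.552512074135848
[[ 0.958  0.288 -0.   ]
 [ 0.288 -0.958 -0.   ]
 [-0.     0.    -1.   ]]
```

Call:
arm_command([
  [-1,0.407,-0.291,0,-1.1],
  [-1,0.407,-0.291,0,-1.1],
  [-1,0.407,-0.291,0,-1.1],
  [-1,0.407,-0.291,0,-1.1],
  [-1,0.407,-0.291,0,-1.1],
  [-1,0.407,-0.291,0,-1.1],
  [-1,0.407,-0.291,0,-1.1],
  [-1,0.407,-0.291,0,-1.1],
  [-1,0.407,-0.291,0,-1.1],
  [-1,0.407,-0.291,0,-1.1],
])

```text
clock: 2.3
ee_pos: [0.5, -0.251, 0.2562]
eef_rot: [0.767, 0.641, -0.0, 0.0]
force: [1.0, -0.7, -0.2]
finger_gap: 0.996
grip_force: 0.0
```

Call:
arm_command([
  [-1,0.399,-0.04,0,0],
  [-1,0.399,-0.04,0,0],
  [-1,0.399,-0.04,0,0],
  [-1,0.399,-0.04,0,0],
  [-1,0.399,-0.04,0,0],
  [-1,0.399,-0.04,0,0],
  [-1,0.399,-0.04,0,0],
  [-1,0.399,-0.04,0,0],
  [-1,0.399,-0.04,0.06,0],
  [-1,0.399,-0.04,0.12,0],
  [-1,0.399,-0.04,0.17,0],
  [-1,0.399,-0.04,0.17,0],
])

```text
clock: 3.8
ee_pos: [0.5302, 0.1454, 0.0836]
eef_rot: [0.768, 0.64, -0.004, -0.001]
force: [0.2, 0.9, 0.3]
finger_gap: 0.998
grip_force: 0.0
```

Run:
```python
from h import *
p=vision.read_camera("scene");a=p["img"][110:260,150:350,::-1];cv2.imwrite("pics/s1.png",cv2.resize(a,(800,600),interpolation=cv2.INTER_CUBIC))
K=np.array(p["camera_matrix"]);P=np.linalg.inv(p["pose"])
s=robot.observe();print(s["ee_pos"])
u=np.array([.984,-.177,0]);t=s["ee_pos"]
for dz in(-.006,-.012,-.025):
  for sg in(-.05,.05):
    c=P@np.append(t+sg*u+[0,0,dz],1);c=K@c[:3];print(dz,sg,((c[:2]/c[2]-[150,110])*4).round())
```

```text
[0.53173415 0.14666581 0.0859249 ]
-0.006 -0.05 [454. 203.]
-0.006 0.05 [526. 255.]
-0.012 -0.05 [454. 209.]
-0.012 0.05 [526. 260.]
-0.025 -0.05 [454. 220.]
-0.025 0.05 [525. 271.]
```

View pics/s1.png

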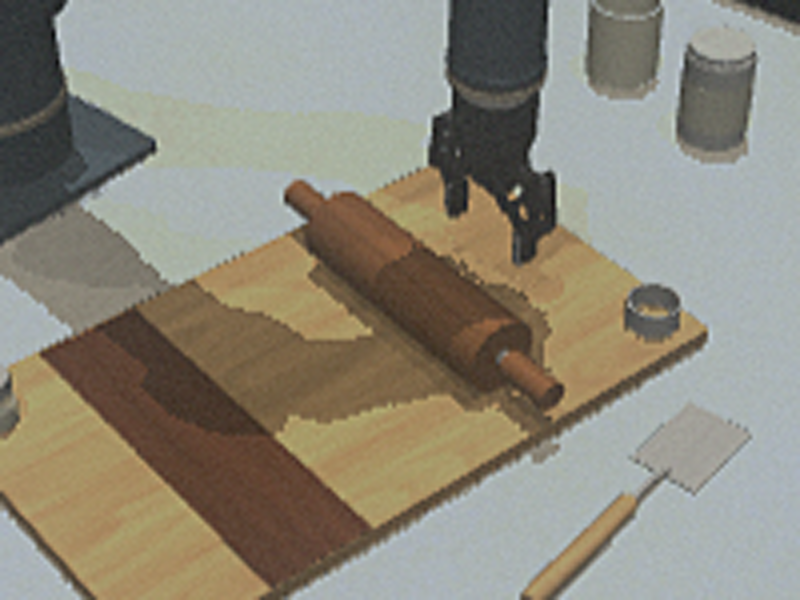

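The fingertips show at about (457,215) and (522,263), which puts them 12 mm below the TCP (z about 0.073, 17 mm above the pin axis). The height is good, so I'll start pushing slowly.

Call:
arm_command([
  [-1,-0.012,0,0,0],
  [-1,-0.024,0,0,0],
  [-1,-0.032,0,0,0],
  [-1,-0.037,0,0,0],
  [-1,-0.042,0,0,0],
  [-1,-0.047,0,0,0],
  [-1,-0.052,0,0,0],
  [-1,-0.057,0,0,0],
  [-1,-0.062,0,0,0],
  [-1,-0.067,0,0,0],
  [-1,-0.072,0,0,0],
  [-1,-0.077,0,0,0],
])

```text
clock: 5.35
ee_pos: [0.5182, 0.073, 0.0863]
eef_rot: [0.767, 0.641, 0.0, -0.0]
force: [-1.1, 0.4, 0.7]
finger_gap: 1.0
grip_force: 0.2
```

```bash
cat > m.py <<'E'
from h import *
U=np.array([.984,-.178]);N=np.array([.178,.984]);S=np.array([.472,-.177])
p=vision.read_camera("top")
s=robot.observe();print(s["ee_pos"],s["force"],"tcp n",(s["ee_pos"][:2]-S)@N)
for c in("top","scene"):
    q=p if c=="top" else vision.read_camera(c)
    m=mark_of(q,"pin")
    if m: d=w(q,m[0]["position"],.056)[:2]-S;print(c,round(m[0]["p"],2),"n",d@N,"u",d@U)
import sys
n=sys.argv[1]
cv2.imwrite(f"pics/{n}.png",cv2.resize(p["img"][130:280,160:360,::-1],(800,600),interpolation=cv2.INTER_CUBIC))
E
python3 m.py t2
```

```text
[0.51801163 0.07209144 0.086243  ] [-0.64982903 -1.03518647 -0.76722941] tcp n 0.2532960479422757
top 0.84 n 0.22323156696295068 u 0.005205447520238495
scene 0.89 n 0.20832318356907206 u -0.012223191672660587
```

View pics/t2.png

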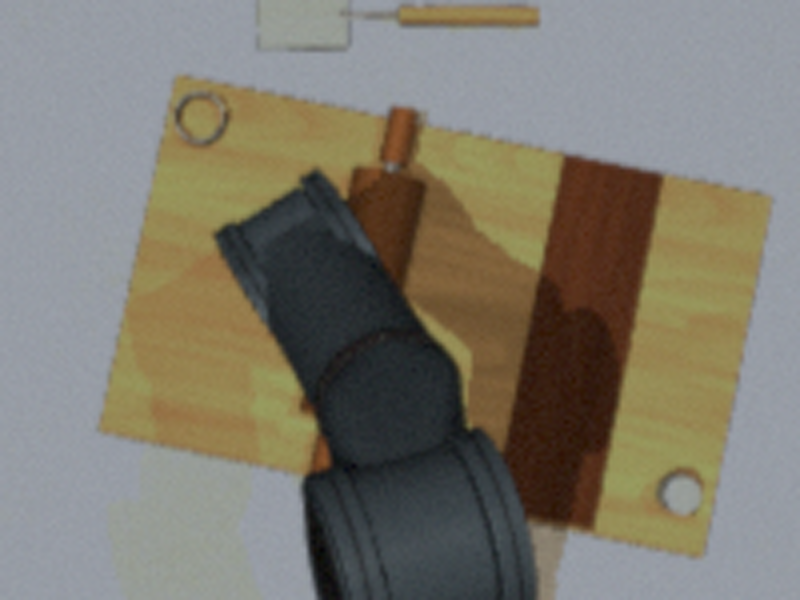

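Far grip end has moved from (376,102) to (405,108), so the pin has rolled about 28 mm; it stays square. Continuing.

Call:
arm_command([
  [-1,-0.005,0,0,0],
  [-1,-0.01,0,0,0],
  [-1,-0.016,0,0,0],
  [-1,-0.022,0,0,0],
  [-1,-0.028,0,0,0],
  [-1,-0.034,0,0,0],
  [-1,-0.04,0,0,0],
  [-1,-0.046,0,0,0],
  [-1,-0.052,0,0,0],
  [-1,-0.058,0,0,0],
  [-1,-0.063,0,0,0],
  [-1,-0.068,0,0,0],
])

```text
clock: 7.05
ee_pos: [0.506, 0.006, 0.0863]
eef_rot: [0.767, 0.641, -0.0, -0.0]
force: [0.1, 1.1, 0.6]
finger_gap: 0.999
grip_force: 0.3
```

```bash
python3 m.py t3
```

```text
[0.50590694 0.00528871 0.08625954] [-0.52216485 -0.55365532  0.25612345] tcp n 0.18540752816319608
top 0.79 n 0.15163228747684993 u 0.009154210167527665
scene 0.77 n 0.14947574060733712 u -0.012292670112987136
```

View pics/t3.png

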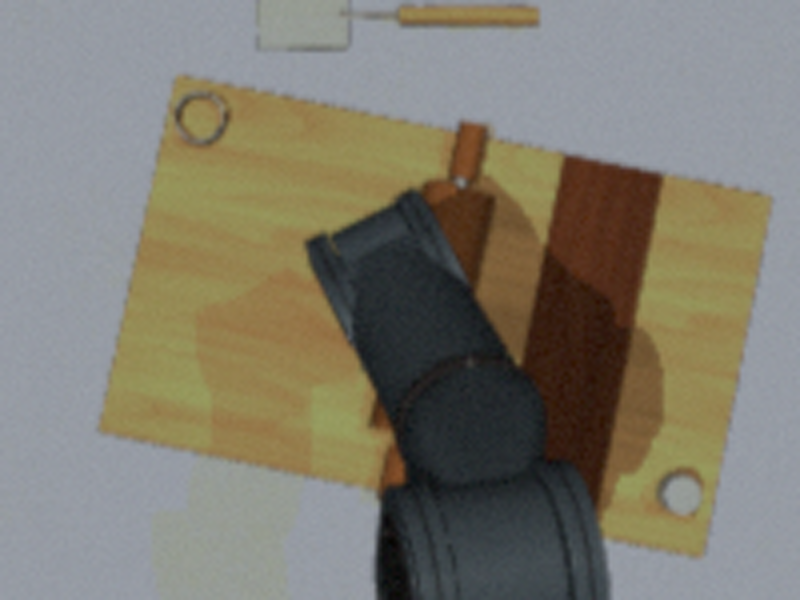

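Far end is now at (475,123), having kept pace with the TCP and stayed square. Continuing to roll.

Call:
arm_command([
  [-1,-0.005,0,0,0],
  [-1,-0.01,0,0,0],
  [-1,-0.016,0,0,0],
  [-1,-0.022,0,0,0],
  [-1,-0.028,0,0,0],
  [-1,-0.034,0,0,0],
  [-1,-0.04,0,0,0],
  [-1,-0.046,0,0,0],
  [-1,-0.052,0,0,0],
  [-1,-0.058,0,0,0],
  [-1,-0.063,0,0,0],
  [-1,-0.068,0,0,0],
])

```text
clock: 8.75
ee_pos: [0.494, -0.0609, 0.0863]
eef_rot: [0.767, 0.641, -0.0, -0.0]
force: [0.4, 0.5, 1.3]
finger_gap: 0.999
grip_force: 0.3
```

Call:
arm_command([
  [-1,-0.005,0,0,0],
  [-1,-0.01,0,0,0],
  [-1,-0.015,0,0,0],
  [-1,-0.02,0,0,0],
  [-1,-0.025,0,0,0],
  [-1,-0.03,0,0,0],
  [-1,-0.035,0,0,0],
  [-1,-0.04,0,0,0],
  [-1,-0.044,0,0,0],
  [-1,-0.048,0,0,0],
  [-1,-0.052,0,0,0],
  [-1,-0.055,0,0,0],
])

```text
clock: 10.25
ee_pos: [0.4842, -0.1149, 0.0863]
eef_rot: [0.768, 0.641, -0.0, -0.0]
force: [-0.2, -0.5, 0.2]
finger_gap: 1.0
grip_force: 0.0
```

```bash
python3 m.py t4
```

```text
[ 0.48398819 -0.11535364  0.08622354] [ 0.06091915 -0.39149366 -0.43817643] tcp n 0.06279392121291315
scene 0.85 n 0.03125439575135101 u -0.023958747369565016
```

View pics/t4.png

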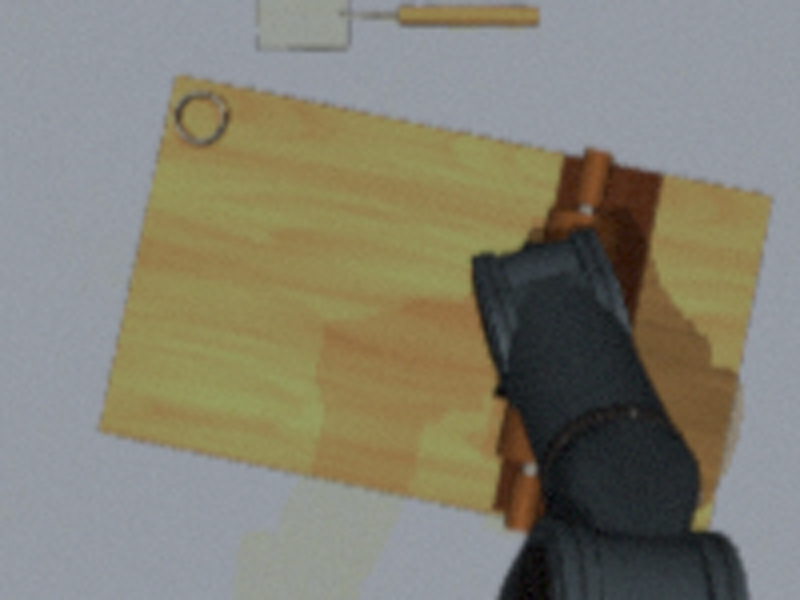

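Both grip ends now show, at about (598,152) and (520,528), and the pin is on the strip but short of its centre line.

Run:
```python
from h import *
U=np.array([.984,-.178]);N=np.array([.178,.984]);S=np.array([.472,-.177])
p=vision.read_camera("top")
P=[w(p,(160+x/4-.4,130+y/4-.4),.056)[:2]-S for x,y in((598,152),(520,528),(588,210),(529,468))]
print([(q@N,q@U) for q in P], (robot.observe()["ee_pos"][:2]-S)@N)
```

```text
[(np.float64(0.020538703910003505), np.float64(0.17943123840058453)), (np.float64(0.024347462201335792), np.float64(-0.18802321631686986)), (np.float64(0.019221718632882055), np.float64(0.12242490938636424)), (np.float64(0.026957820332149097), np.float64(-0.13076567080848653))] 0.06363866534548568
```

Call:
arm_command([
  [-1,-0.003,0,0,0],
  [-1,-0.006,0,0,0],
  [-1,-0.009,0,0,0],
  [-1,-0.012,0,0,0],
  [-1,-0.015,0,0,0],
  [-1,-0.017,0,0,0],
  [-1,-0.018,0,0,0],
  [-1,-0.019,0,0,0],
  [-1,-0.019,0,0,0],
])

```text
clock: 11.62
ee_pos: [0.4808, -0.1334, 0.0863]
eef_rot: [0.767, 0.641, -0.0, -0.0]
force: [-0.3, -0.8, -0.1]
finger_gap: 0.999
grip_force: 0.0
```

Call:
arm_command([
  [-1,0.01,0,0,0],
  [-1,0.04,0,0,0],
  [-1,0.08,0,0,0],
  [-1,0.12,0,0,0],
  [-1,0.12,0,-0.06,0],
  [-1,0.12,0,-0.12,0],
  [-1,0.16,0,-0.18,0],
  [-1,0.22,0,-0.18,0],
  [-1,0.28,0,-0.18,0],
  [-1,0.34,0,-0.18,0],
  [-1,0.34,0,-0.18,0],
])

```text
clock: 13.0
ee_pos: [0.5401, 0.2083, 0.2663]
eef_rot: [0.765, 0.644, 0.001, -0.002]
force: [-0.1, -1.2, -0.2]
finger_gap: 1.004
grip_force: 0.0
```

```bash
python3 m.py t5
```

```text
[0.54037749 0.20473979 0.26598025] [ 0.37441238 -0.16181118  0.36875787] tcp n 0.38780314348775385
top 0.7 n 0.02145379486082929 u -0.007788985006252504
scene 0.62 n -6.918214320139592e-05 u -0.0010101361787020523
```

View pics/t5.png

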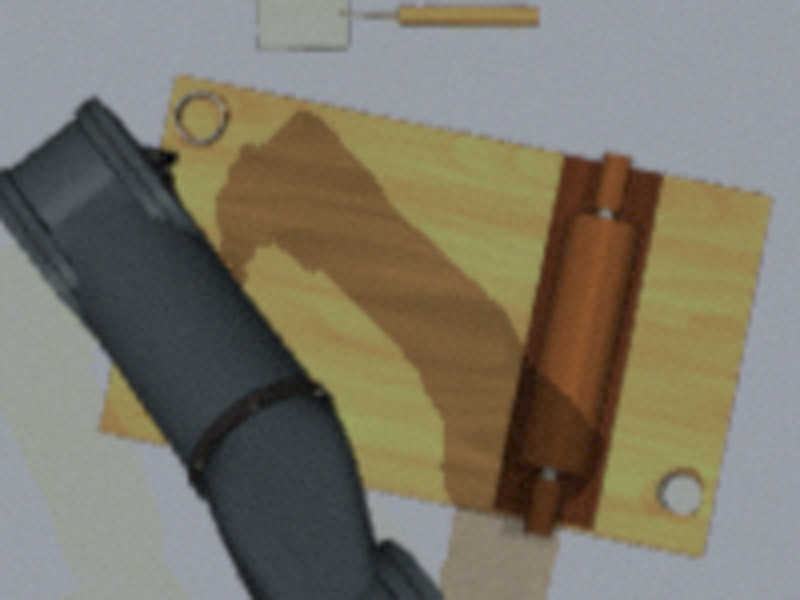

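The pin ends are at (617,155) and (541,533), with its middle near (579,344). That is within about 4 mm of the strip's centre line and 1° of parallel. The cutter and salt haven't moved, and the arm is clear.

```bash
python3 -c "
from plant import robot
print(robot.finish_job())"
```

```text
the job is handed in; nothing more can be done
None
```

I rolled the pin onto the dark strip and handed the job in. My last look before that put the pin within about 4 mm of the strip's centre line and about 1° of parallel, with the cutter and salt unmoved and the arm clear; the judge gave no verdict.

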